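# Find the tester's hidden release by touch and open its cover

## Robot

A 6-joint arm with a two-finger parallel gripper is mounted at the origin on a cart in front of the work surface, level with it; the furniture and walls round the work are solid. World frame = base frame: x ahead of the robot, y to its left, z up, the work surface at z = 0. Lengths are in mm, angles in rad, forces in N, time in s.
With the tool pointing down it reaches from about 350 to 975 mm from the base axis. Payload 7.1 kg.
Tool frame: the origin (TCP) lies on the centre line of the jaws, within the pads' length; the fingertips stand 14 mm ahead of it and the grasp point (between the pads) lies 5 mm behind it; y points along the fingers, x is the direction in which the jaws open and shut, and the axes are right-handed (so a half turn about y gives the same grasp; the last joint's range is limited). The gripper opens to 88 mm and grips with 3 to 60 N. Pads are 20 mm wide; open, the fingers measure 115 mm over their backs; the gripper's body (75 mm by 178 mm) begins 61 mm behind the grasp point.
Start: joints at [-1.139, 0.423, 1.63, -0, 1.089, -0.019], TCP at [272.318, -562.537, 236.675] pointing down, gripper open.
Joint ranges: [-3, 3], [-0.9, 2.11], [0.09, 2.58], [-1.31, 4.45], [0.11, 2.69], [-2.54, 2.54]. Speed limits (rad/s): [2.39, 2.39, 3.01, 3.14, 3.14, 3.14].

## Interface

Orientations are given as a unit quaternion [x, y, z, w].
In Python, from cell import env, hand, kin, viewer gives the robot as it stands. Calls block until the motion is done:
- env.reach(position, orientation): joint-space move of the TCP to a pose.
- env.movel(position, rot=None, v=150): straight line of the TCP; rot=None keeps the orientation; v is the mean speed in mm/s.
- env.movej(angles): joint-space move.
- hand.command_gripper(opening, grip_force=None): finger opening in mm; grip_force is the grip in N (None keeps the last); returns when the fingers have stopped.
- env.wait(seconds).
- kin.solve_ik(position, orientation): joint angles nearest the present ones, or None.
- env.get_obs(): the state.
- viewer.grab_frame(name): name is "scene" or "top" or "wrist"; returns a dict with "frame" (384x512x3 uint8, red, green, blue), "range_z" (384x512 float32, mm along the optical axis (not along the pixel's ray), 0 where there is no reading), "fx", "fy", "cx", "cy" (pixels), "eye" and "rotation" of the camera in the world. Camera axes: x right, y down, z forward; pixel columns grow to the right and rows downward; lengths in mm; the calibration is good to about 2 mm. A picture is of the moment at which its call begins.
A pose or a line that the arm cannot do raises env.MotionError and nothing moves.
- env.finish_job(): hands the job in, once; it reports no verdict.
The state is a dict: "time": time; "qpos": joint angles; "dq": joint speeds; "effort": joint torques, N m; "tool_pos": TCP position; "tool_rot": TCP orientation; "ft_force": force on the tool from outside, world axes, zero at the start; "torque": the same for the moment, N m; "opening": finger opening in mm.
Only numpy, scipy, OpenCV 4.12 (cv2) and the standard library are available. Lean on these libraries where they do the work, as an engineer would, in place of code of your own. Each camera call takes 0.05 s, during which the arm holds its last target.

## Task

Open the module tester: its release is a thumb notch somewhere along the ledge on its far side, so run a fingertip lightly along that ledge until you find the notch, then press down the bar inside it until the cover springs up. Then push the raised cover over towards yourself, past upright, until it rests all the way open, and move clear. Only touch, press and push, without leaning hard on anything: nothing is picked up, and the module in the tester's nest and the things lying around stay where they are.

Things in the scene. Friction and masses are not known exactly. Their poses are not given: they have to be found in the camera images.
- tester: Module tester fixed to the bench: grey housing 196 (x) x 270 (y), deck 44 high, with a hinged black-framed clear cover (top at 70 when shut, far edge at x = 50). Origin: centre of the underside, on the bench; x from the near side (hinge) to the far side (latch), z up. Other tester offsets are in this frame, in mm. A level ledge runs along the whole far side, hidden behind the cover.
- ledge_left (a point): Point on the ledge top at its left (+y) end: tester x = 82 (middle of the 44 mm wide ledge, x 60 to 104), y = 125, z = 36. From here to ledge_right, five black blocks, each 50 long, form the ledge, flush with each other. Four are flat; one, in any of the five places, is the latch block: a thumb notch 40 long in y, open over the ledge's full width, centred in the block. Axes as the tester.
- ledge_right (a point): Point on the ledge top at its right (-y) end: tester x = 82, y = -125, z = 36. In the notch, parallel to the ledge under the line from ledge_left to ledge_right, lies the release: a round bar 12 in diameter, 36 long, its top 10 mm below the ledge. It gives from about 3.5 N, lets the cover go when 4 mm down (about 6 N) and stops 7 mm down. Axes as the tester.
- release (a joint): Tilt of the release bar's lever in rad: 0 at rest, 0.15 where the latch lets the cover go, 0.30 fully pressed; springs back to 0 when let go.
- cover (a joint): Opening angle of the cover in rad: 0 shut and latched; 1.92 at its open stop. Once unlatched, a spring lifts it by itself to about 1.05 and no farther (if something above is in the way it waits, and goes on when that is gone). From there it is pushed towards the near side (-x, about 2 N); past about 1.45 it falls over by its own weight to the stop and rests there.
- cover_hinge (a point): Middle of the cover's hinge line, which runs along the tester's y at tester x = -62, z = 48. The cover is 244 wide and reaches 117 from the hinge; a 25 mm deep skirt hangs inside its free edge. Raised to 1.05, the skirt's rim (the part a finger behind the cover meets first) is about 80 farther out (+x) and 89 above this point; upright it is 25 out and 117 above. Axes as the tester.
- test_module: Loose dark moulded module, 22x66x8, lying flat between the stops of the nest under the cover. Origin: centre of its underside. It is to stay there.
- tweezers: Bystander: steel tweezers lying flat, 14x124x9, beside the tester's left side (+y). Origin: centre of its underside. Loose.
- pad: Bystander: small green and black foam cleaning pad, 24x44x13, beside the tester's left side towards its back. Origin: centre of its underside. Loose.
- spare_nest: Bystander: cream plastic nest block, 32x50x13, beside the tester's right side (-y). Origin: centre of its underside. Loose.
- tape_roll: Bystander: roll of black tape lying flat, 64x62x19, on the bench to the left of the tester, near the robot. Origin: centre of its underside. Loose.
- driver: Bystander: precision screwdriver, 16x156x14, lying behind the tester in front of the blue bins. Origin: centre of its underside. Loose.

How it is judged (in metres and radians):
On the way, in this order (a step that is already met when the one before it is completed fails the run):
1. the bar in the thumb notch is pressed down with the cover still shut behind it (value of joint release above 0.1 rad).
2. the cover has sprung up (value of joint cover above 0.8 rad), for 0.2 s.
At the end, for the whole second after the job is handed in: The cover rests open beyond 1.75 rad (its stop is at 1.92), the release bar has sprung back (under 0.05 rad), the module lies within 8 mm of where it lay in the nest and each bystander within 25 mm of its start (value of joint cover above 1.75 rad and velocity of joint cover below 0.1 rad/s and value of joint release below 0.05 rad and distance of test_module from where it was at the start of the episode below 0.008 m and distance of each of tweezers, pad, spare_nest, tape_roll, driver from where it was at the start of the episode below 0.025 m); the robot touches nothing.
It fails at once if the module in the nest is lifted or carried off (distance of test_module from where it was at the start of the episode above 0.02 m).
It fails at once if a thing lying around is picked up or knocked more than 40 mm away (distance of any of tweezers, pad, spare_nest, tape_roll, driver from where it was at the start of the episode above 0.04 m).
It fails at once if the fingers lean on something with more than 60 N (contact force between the fingers and anything else above 60 N).
It also fails if it takes over 64 s, if anything falls off the work surface, if the arm or the gripper's body presses on something with over 40 N, if the wrist force passes 120 N, or if a joint passes its speed limit or range.

## Working session

There is one attempt and no reset: what is moved stays moved. The work goes in short steps, each a Python script; the robot and the scene stay as the last script left them, time stands still between calls to the robot, and variables do not carry over. Pictures are saved under pics/ and viewed, and the job is handed in when it is done.

```bash
ls; mkdir -p pics
cat > h.py <<'E'
import numpy as np, cv2
from cell import env, hand, kin, viewer
def snap(name, fn):
    f=viewer.grab_frame(name)
    cv2.imwrite(f'pics/{fn}.png', cv2.cvtColor(f['frame'],cv2.COLOR_RGB2BGR))
    np.savez(f'pics/{fn}.npz', **{k:np.array(v) for k,v in f.items()})
    return f
def pts(f):
    z=np.array(f['range_z']); v,u=np.mgrid[:z.shape[0],:z.shape[1]]
    p=np.stack([(u-f['cx'])/f['fx']*z,(v-f['cy'])/f['fy']*z,z],-1)
    return p@np.array(f['rotation']).T+np.array(f['eye'])
def pr(o=None):
    o=o or env.get_obs()
    print('t',round(o['time'],2),'pos',np.round(o['tool_pos'],1),'rot',np.round(o['tool_rot'],3),'F',np.round(o['ft_force'],2),'open',round(o['opening'],1))
E
python3 - <<'E'
from h import *
pr()
for n in('scene','top','wrist'):
    f=snap(n,n+'0'); print(n,f['fx'],f['cx'],f['cy'],np.round(f['eye'],1),np.round(f['rotation'],3).tolist())
pr()
E
```

```text
pics
t 0.0 pos [ 272.1 -562.1  235.9] rot [-0.599  0.376 -0.375  0.599] F [-0.11  0.33 -0.07] open 88.1
scene 357.9178951210603 260.1985442180386 193.6002898944855 [201.4 514.1 731.3] [-0.303, 0.882, -0.344, 0.108]
top 377.98307249737553 256.8013179353804 191.1850307178926 [ 4.187e+02 -3.000e-01  1.019e+03] [-0.703, 0.708, -0.053, 0.038]
wrist 269.2068627882229 250.640630638439 186.72093497215508 [ 346.3 -527.4  383.4] [0.837, -0.526, -0.08, 0.126]
t 0.15 pos [ 272.1 -562.2  236.1] rot [-0.599  0.376 -0.375  0.599] F [ 0.34  0.61 -0.47] open 87.9
```

```bash
sed -i "s/p@np.array(f\['rotation'\]).T/R.from_quat(np.array(f['rotation'])).apply(p.reshape(-1,3)).reshape(p.shape)/; s/^import numpy.*/&\nfrom scipy.spatial.transform import Rotation as R/" h.py; python3 -c "
from h import *
f=np.load('pics/top0.npz'); p=pts(f); print(p[::48,::64,2].round(0))"
```

```text
[[ 603.  597.  -13.   12.    9.  -12.   56. -846.]
 [ 291. -845. -846. -838. -849. -847. -842. -843.]
 [  48.  185.    3.    5.    6.   40.   53. -846.]
 [  44.    3.  135.    2.    2.    2.    2. -618.]
 [   8.    9.   11.    1.   70.   70.    4. -851.]
 [   9.    7.    5.    2.    4.    2.    1. -844.]
 [-853. -846. -253. -858. -854. -843. -847. -844.]
 [-847. -857. -848. -854. -251. -850. -850. -852.]]
```

View pics/top0.png

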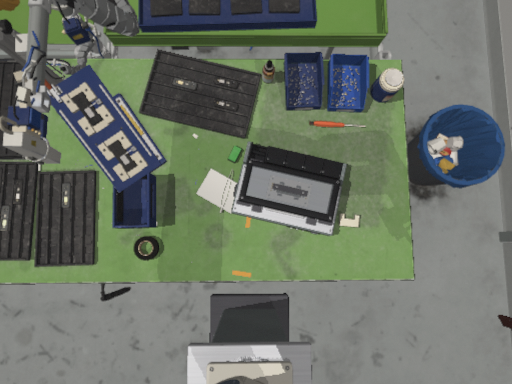

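View pics/scene0.png

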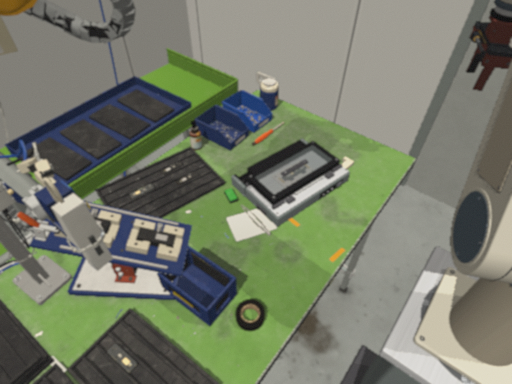

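```bash
python3 -c "
from h import *
f=np.load('pics/top0.npz'); p=pts(f)
im=cv2.imread('pics/top0.png')[130:245,190:385]; cv2.imwrite('pics/crop.png',cv2.resize(im,None,fx=4,fy=4,interpolation=cv2.INTER_CUBIC))
sub=p[130:245,190:385]
for lo,hi in((60,80),(24,80)):
    m=((sub[...,2]>lo)&(sub[...,2]<hi)).astype(np.uint8)
    n,l,st,c=cv2.connectedComponentsWithStats(m)
    i=1+np.argmax(st[1:,4]); q=sub[l==i]; print(lo,len(q),q[:,:2].min(0),q[:,:2].max(0),np.median(q[:,2]))
    r=cv2.minAreaRect(q[:,:2].astype(np.float32)); print(r, cv2.boxPoints(r).round(1).tolist())
c=(f['frame']);
np.set_printoptions(linewidth=250)
print(sub[::4,60:160:6,2].round(0))
"
```

```text
60 4121 [ 463.14866326 -231.42994496] [622.38232071  26.23522501] 70.61973339512588
((544.0654296875, -103.65823364257812), (243.81011962890625, 110.7514877319336), 76.57380676269531) [[461.8999938964844, -209.39999389648438], [569.5999755859375, -235.10000610351562], [626.2000122070312, 2.0999999046325684], [518.5, 27.799999237060547]]
24 7417 [ 430.50122826 -257.17402023] [678.9418712   45.27680132] 67.85858326952473
((553.5253295898438, -102.70283508300781), (276.221923828125, 199.9510955810547), 76.41588592529297) [[423.8999938964844, -213.5], [618.2999877929688, -260.3999938964844], [683.0999755859375, 8.100000381469727], [488.79998779296875, 55.0]]
[[ 2.000e+00  1.000e+00  1.000e+00 -2.000e+00  2.000e+00  2.000e+00 -0.000e+00  4.000e+00 -3.000e+00  1.000e+00  6.000e+00  3.000e+00 -0.000e+00  4.000e+00  5.000e+00  0.000e+00  3.000e+00]
 [ 3.000e+00  6.000e+00  2.000e+00  1.000e+00  2.000e+00  4.000e+00  2.000e+00  5.000e+00  3.000e+00  3.000e+00  2.000e+00 -2.000e+00  1.000e+00  0.000e+00  1.000e+00  3.000e+00  3.000e+00]
 [ 3.000e+00  2.000e+00  2.000e+00  3.000e+00  2.000e+00 
[... 4373 characters left out ...]
000e+00 -1.000e+00  2.000e+00 -2.000e+00  3.300e+01  3.900e+01  4.400e+01  4.900e+01  4.800e+01  6.000e+00  2.000e+00  1.000e+00]
 [ 3.000e+00  3.000e+00  2.000e+00  3.000e+00  5.000e+00  5.000e+00  2.000e+00  1.000e+00  1.000e+00  2.000e+00  2.000e+00  2.900e+01  3.300e+01  4.000e+01  0.000e+00  4.000e+00  3.000e+00]
 [-0.000e+00  2.000e+00  0.000e+00  2.000e+00  2.000e+00  1.000e+00  2.000e+00  3.000e+00  4.000e+00  1.000e+00  5.000e+00  2.000e+00  3.000e+00 -0.000e+00  1.000e+00  1.000e+00  5.000e+00]
 [ 1.000e+00  3.000e+00  1.000e+00  3.000e+00  3.000e+00  0.000e+00  3.000e+00  4.000e+00 -0.000e+00  1.000e+00  1.000e+00  3.000e+00  2.000e+00  2.000e+00  1.000e+00  2.000e+00  2.000e+00]]
```

View pics/crop.png

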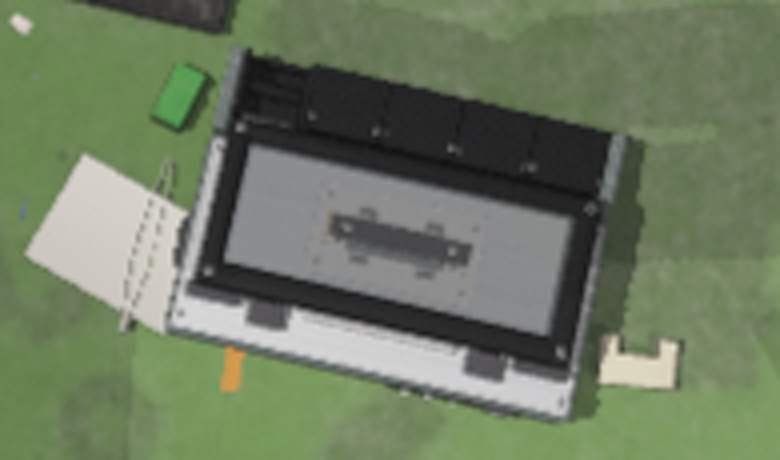

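Run:
```python
from h import *
o=env.get_obs()
T=R.from_quat(o['tool_rot']); print(T.as_matrix().round(3))
f=np.load('pics/wrist0.npz')
print('cam in tool',T.inv().apply(f['eye']-o['tool_pos']).round(1)); print((T.inv()*R.from_quat(f['rotation'])).as_matrix().round(3))
yaw=-13.5
c,s=np.cos(np.radians(yaw)),np.sin(np.radians(yaw))
X=np.array([c,s,0]);Y=np.array([-s,c,0])
O=np.array([550,-103.5,0])
for sg in(1,-1):
    tx=sg*Y; ty=np.array([0,0,-1.]); tz=np.cross(tx,ty)
    q=R.from_matrix(np.stack([tx,ty,tz],1)).as_quat()
    print(sg,tz.round(2),q.round(4))
    for p in ((82,100,150),(82,100,36),(-40,0,150),(90,0,140),(150,0,140)):
        P=O+X*p[0]+Y*p[1]+[0,0,p[2]]
        j=kin.solve_ik(P,q); print(p,P.round(0),None if j is None else np.round(j,2))
```

```text
[[ 0.436 -0.001  0.9  ]
 [-0.9    0.001  0.436]
 [-0.001 -1.     0.   ]]
cam in tool [   0.9 -147.4   81.9]
[[ 1.    -0.001 -0.001]
 [ 0.001 -0.295  0.955]
 [-0.002 -0.955 -0.295]]
1 [-0.97  0.23  0.  ] [ 0.5553  0.4378 -0.4378 -0.5553]
(82, 100, 150) [653. -25. 150.] [-0.06  0.56  1.62 -0.    0.96 -1.39]
(82, 100, 36) [653. -25.  36.] [-0.06  0.72  1.65 -0.    0.77 -1.39]
(-40, 0, 150) [511. -94. 150.] [-0.21  0.39  1.92 -0.    0.82 -1.54]
(90, 0, 140) [ 638. -125.  140.] [-0.21  0.57  1.63 -0.    0.94 -1.55]
(150, 0, 140) [ 696. -139.  140.] [-0.21  0.65  1.48 -0.    1.01 -1.55]
-1 [ 0.97 -0.23  0.  ] [-0.4378  0.5553 -0.5553  0.4378]
(82, 100, 150) [653. -25. 150.] [-0.06  0.56  1.62 -0.    0.96  1.75]
(82, 100, 36) [653. -25.  36.] [-0.06  0.72  1.65 -0.    0.77  1.75]
(-40, 0, 150) [511. -94. 150.] [-0.21  0.39  1.92 -0.    0.82  1.6 ]
(90, 0, 140) [ 638. -125.  140.] [-0.21  0.57  1.63 -0.    0.94  1.6 ]
(150, 0, 140) [ 696. -139.  140.] [-0.21  0.65  1.48 -0.    1.01  1.59]
```

View pics/wrist0.png

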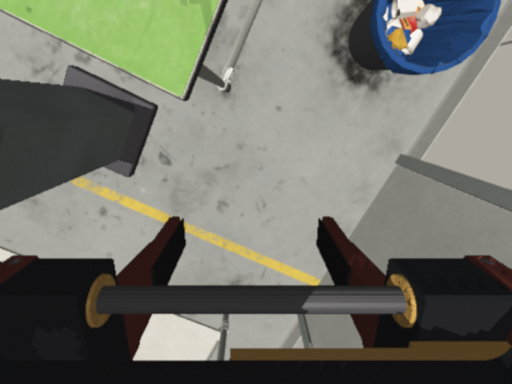

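```bash
cat >> h.py <<'E'
def setT(yaw,O):
    global X,Y,Q,OO
    c,s=np.cos(np.radians(yaw)),np.sin(np.radians(yaw))
    X=np.array([c,s,0]);Y=np.array([-s,c,0]);OO=np.array([O[0],O[1],0.])
    ty=np.array([0,0,-1.]); Q=R.from_matrix(np.stack([-Y,ty,np.cross(-Y,ty)],1)).as_quat()
def W(p): return OO+X*p[0]+Y*p[1]+np.array([0,0,p[2]])
def L(w): w=np.asarray(w)-OO; return np.stack([w@X,w@Y,w[...,2]],-1)
setT(-13.5,(550,-103.5))
E
python3 - <<'E'
from h import *
env.reach(W((82,50,220)),Q); pr()
hand.command_gripper(0); pr()
snap('wrist','w1'); snap('top','t1')
E
```

```text
t 2.34 pos [641.3 -74.8 220. ] rot [ 0.438 -0.555  0.555 -0.438] F [ 0.92 -0.44 -0.19] open 87.8
t 3.68 pos [641.4 -74.  220. ] rot [ 0.438 -0.555  0.555 -0.438] F [-0.7   0.49 -0.08] open 0.3
```

View pics/w1.png

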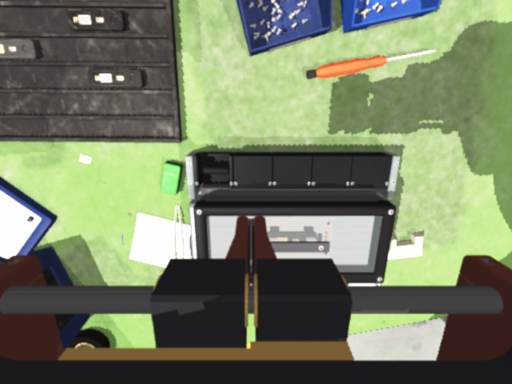

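Run:
```python
from h import *
f=dict(np.load('pics/w1.npz')); p=pts(f); l=L(p)
im=cv2.imread('pics/w1.png')[140:215,175:410]; cv2.imwrite('pics/crop2.png',cv2.resize(im,None,fx=3.4,fy=3.4,interpolation=cv2.INTER_CUBIC))
z=l[...,2]
# ledge+walls region: x 50..115, z 25..55
m=(z>28)&(z<55)&(l[...,0]>52)&(l[...,0]<120)&(abs(l[...,1])<150)
q=l[m]; r=cv2.minAreaRect(q[:,:2].astype(np.float32)); print(cv2.boxPoints(r).round(1).tolist())
for k,lo,hi in(('ledge',28,55),):
  for y in range(-140,141,8):
    s=q[abs(q[:,1]-y)<4]
    if len(s): print(y,len(s),'xmax',np.percentile(s[:,0],98).round(1),'z med',np.median(s[:,2]).round(1))
m=(z>60)&(z<80)&(abs(l[...,1])<140)&(l[...,0]>0)&(l[...,0]<70); q=l[m]
for y in range(-125,126,25):
    s=q[abs(q[:,1]-y)<6]
    if len(s): print('cover',y,np.percentile(s[:,0],98).round(1),np.median(s[:,2]).round(1))
print('cover y',np.percentile(q[:,1],[.5,99.5]))
# profile along the line x=82
for y in range(-145,146,4):
    s=l[(abs(l[...,0]-82)<6)&(abs(l[...,1]-y)<2)]
    if len(s): print(y,np.median(s[:,2]).round(0),end=' | ')
```

```text
[[52.0, -136.8000030517578], [102.9000015258789, -136.8000030517578], [103.0999984741211, 132.89999389648438], [52.099998474121094, 132.89999389648438]]
-140 16 xmax 95.8 z med 34.7
-132 272 xmax 102.3 z med 35.2
-124 203 xmax 102.6 z med 35.2
-116 218 xmax 102.6 z med 35.3
-108 214 xmax 102.5 z med 35.4
-100 224 xmax 102.6 z med 35.3
-92 215 xmax 102.5 z med 35.3
-84 217 xmax 102.5 z med 35.3
-76 210 xmax 102.3 z med 35.3
-68 222 xmax 102.5 z med 35.2
-60 212 xmax 102.4 z med 35.3
-52 213 xmax 102.4 z med 35.4
-44 213 xmax 102.7 z med 35.2
-36 216 xmax 102.5 z med 35.3
-28 216 xmax 102.6 z med 35.1
-20 217 xmax 102.6 z med 35.3
-12 220 xmax 102.6 z med 35.3
-4 214 xmax 102.5 z med 35.2
4 216 xmax 102.7 z med 35.3
12 217 xmax 102.5 z med 35.2
20 213 xmax 102.6 z med 35.2
28 220 xmax 102.6 z med 35.4
36 205 xmax 102.5 z med 35.3
44 205 xmax 102.7 z med 35.3
52 235 xmax 102.6 z med 35.3
60 205 xmax 102.6 z med 35.4
68 214 xmax 102.5 z med 35.3
76 162 xmax 102.4 z med 34.9
84 36 xmax 59.6 z med 30.3
92 35 xmax 59.7 z med 30.5
100 36 xmax 59.4 z med 30.1
108 36 xmax 59.5 z med 30.4
116 1
[... 382 characters left out ...]
5.0 | -121 35.0 | -117 35.0 | -113 35.0 | -109 35.0 | -105 35.0 | -101 35.0 | -97 35.0 | -93 36.0 | -89 35.0 | -85 35.0 | -81 35.0 | -77 35.0 | -73 35.0 | -69 35.0 | -65 35.0 | -61 35.0 | -57 35.0 | -53 35.0 | -49 35.0 | -45 35.0 | -41 35.0 | -37 35.0 | -33 35.0 | -29 35.0 | -25 292.0 | -21 293.0 | -17 36.0 | -13 36.0 | -9 35.0 | -5 35.0 | -1 35.0 | 3 35.0 | 7 36.0 | 11 35.0 | 15 35.0 | 19 35.0 | 23 35.0 | 27 36.0 | 31 35.0 | 35 35.0 | 39 35.0 | 43 36.0 | 47 36.0 | 51 262.0 | 55 35.0 | 59 35.0 | 63 36.0 | 67 35.0 | 71 35.0 | 75 35.0 | 79 24.0 | 83 24.0 | 87 24.0 | 91 23.0 | 95 23.0 | 99 24.0 | 103 23.0 | 107 23.0 | 111 24.0 | 115 23.0 | 119 31.0 | 123 293.0 | 127 35.0 | 131 35.0 | 143 -0.0 |
```

View pics/crop2.png

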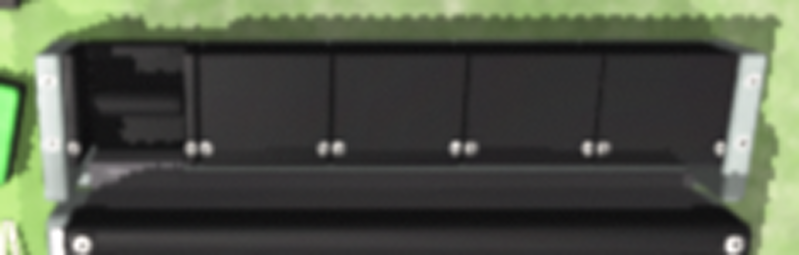

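```bash
cat >> h.py <<'E'
setT(-13.5,OO[:2]+(X*-1.3+Y*-1.95)[:2])
def fz(n=4):
    a=[]
    for _ in range(n):
        a.append(env.get_obs()['ft_force']); env.wait(0.02)
    return np.mean(a,0)
E
python3 - <<'E'
from h import *
env.movel(W((82,50,90)),rot=Q,v=200); pr()
env.movel(W((82,50,54)),v=60); env.wait(.2)
b=fz(8); pr(); print('bias',b.round(2))
z=54
while z>45:
    z-=0.5; env.movel(W((82,50,z)),v=20); f=fz()-b
    o=env.get_obs(); print(round(o['time'],2),z,L(o['tool_pos']).round(1),f.round(2))
    if f[2]>2 : break
np.save('b.npy',b)
E
```

```text
t 4.58 pos [640.5 -75.7  90.9] rot [ 0.437 -0.555  0.556 -0.438] F [0.92 0.2  0.02] open 0.7
t 5.67 pos [639.9 -75.6  54.3] rot [ 0.438 -0.555  0.555 -0.438] F [0.08 0.79 0.14] open 1.0
bias [ 0.02 -0.31  0.36]
5.98 53.5 [82.  50.  53.5] [ 0.07  0.16 -0.29]
6.3 53.0 [82. 50. 53.] [ 0.06  0.08 -0.29]
6.62 52.5 [82.  50.  52.5] [ 0.01  0.03 -0.05]
6.93 52.0 [82. 50. 52.] [0.55 0.32 0.12]
7.25 51.5 [82.  50.  51.5] [ 0.28  0.27 -0.73]
7.57 51.0 [82. 50. 51.] [-0.06  0.19 -0.75]
7.88 50.5 [82.  50.  50.5] [ 0.18  0.26 -0.03]
8.2 50.0 [82.  50.  50.4] [-1.93  0.56  5.12]
```

Run:
```python
from h import *
b=np.load('b.npy')
for y in (60,70,76,82,86,90,93,96,100,104):
    env.movel(W((82,y,50.1)),v=30); f=fz(3)-b
    o=env.get_obs(); print(round(o['time'],2),y,L(o['tool_pos']).round(1),f.round(2))
```

```text
8.73 60 [82.5 60.5 50.4] [-0.93 -0.27  5.06]
9.27 70 [82.4 70.3 50.4] [-0.95 -0.77  5.06]
9.67 76 [82.3 76.3 50.4] [-0.23 -1.03  5.41]
10.07 82 [82.3 82.4 50.3] [-0.05  0.2   4.72]
10.4 86 [81.8 86.3 49.8] [0.58 2.13 0.95]
10.73 90 [81.7 90.  49.8] [ 0.11  0.38 -0.22]
11.03 93 [82.  93.1 50.1] [-0.23  0.15 -0.01]
11.33 96 [82.  96.1 50.1] [-0.02  0.26  0.25]
11.67 100 [ 82.  100.1  50.1] [-0.32  0.27  0.39]
12.0 104 [ 82.  104.1  50.1] [-0.27  0.2  -0.45]
```

Run:
```python
from h import *
b=np.load('b.npy')
env.movel(W((86,100,50)),v=40)
env.movel(W((86,100,42)),v=30)
for z in (41,40,39,38,37,36.3,35.6,35):
    env.movel(W((86,100,z)),v=15); f=fz(3)-b
    o=env.get_obs(); print(round(o['time'],2),z,L(o['tool_pos']).round(1),f.round(2))
    if f[2]>15 or (z<36.4 and f[2]>7): break
snap('wrist','w2');snap('scene','s2')
```

```text
13.01 41 [ 86.1 100.   41.1] [ 0.16 -0.09 -0.35]
13.31 40 [ 86.2 100.1  40.3] [0.17 0.28 1.53]
13.61 39 [ 86.6 100.1  39.4] [1.04 0.06 3.38]
13.91 38 [ 87.  100.1  38.5] [ 2.61 -0.69  5.05]
14.21 37 [ 87.4 100.1  37.7] [ 2.79 -1.45  4.92]
14.51 36.3 [ 87.6 100.1  37.1] [ 2.89 -1.04  5.95]
14.81 35.6 [ 87.9 100.1  36.6] [ 3.33 -1.05  6.48]
15.11 35 [ 87.8 100.1  35.8] [ 3.48 -1.17  4.23]
```

View pics/w2.png

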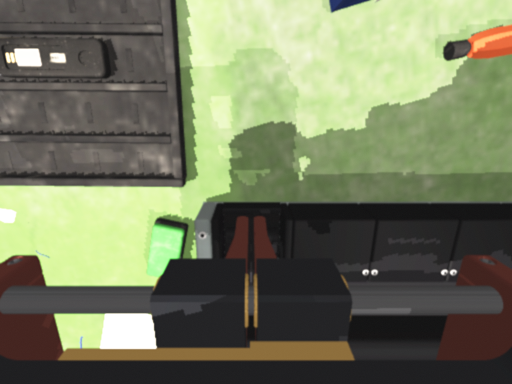

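View pics/s2.png

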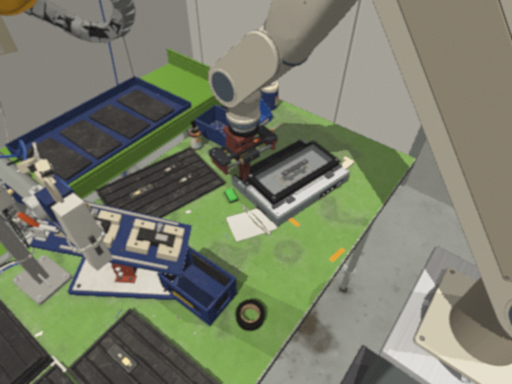

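Run:
```python
from h import *
pr(); f=snap('scene','s3'); 
cv2.imwrite('pics/s3c.png',cv2.resize(cv2.imread('pics/s3.png')[100:230,190:380],None,fx=4,fy=4))
p=L(pts(f)); m=(p[...,2]>85)&(abs(p[...,1])<70)&(p[...,0]>-100)&(p[...,0]<60); print(m.sum(), p[m].mean(0) if m.any() else '')
```

```text
t 15.21 pos [657.  -28.2  35.9] rot [ 0.437 -0.554  0.556 -0.439] F [ 3.21 -0.89  5.34] open 0.3
336 [-12.89541992  46.80292355 343.35770831]
```

View pics/s3c.png

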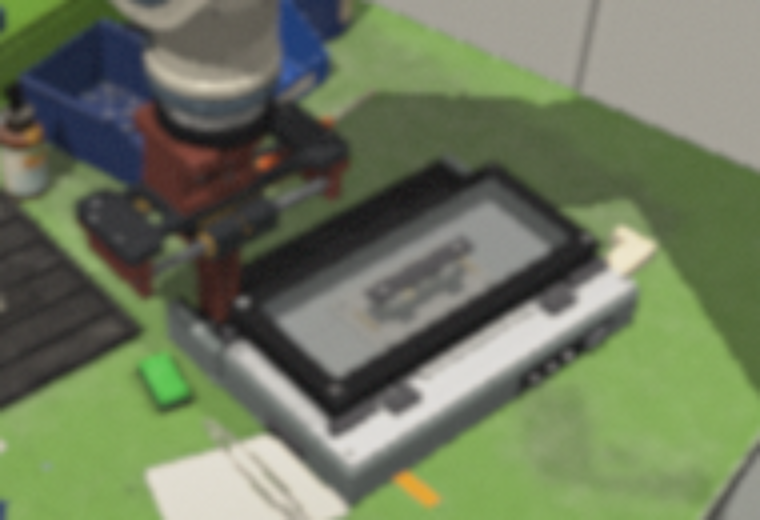

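Run:
```python
from h import *
for n in('scene0','s2','s3'):
    p=L(pts(dict(np.load(f'pics/{n}.npz'))))
    for x in (-40,-20,0,20,40):
        m=(abs(p[...,0]-x)<8)&(p[...,1]<0)&(p[...,1]>-110)&(p[...,2]>50)&(p[...,2]<160); print(n,x,m.sum(),np.percentile(p[m][:,2],[10,50,90]).round(1) if m.any() else '')
```

```text
scene0 -40 138 [64.1 66.3 68.4]
scene0 -20 165 [64.6 66.  68. ]
scene0 0 138 [64.5 66.8 71. ]
scene0 20 147 [64.2 66.  67.2]
scene0 40 158 [65.2 67.9 69.9]
s2 -40 149 [64.9 66.5 68.9]
s2 -20 171 [65.3 66.9 68.6]
s2 0 141 [66.2 68.2 72.2]
s2 20 155 [66.  67.6 69.4]
s2 40 155 [67.7 70.3 72.3]
s3 -40 147 [64.9 66.5 68.9]
s3 -20 172 [64.9 66.8 69.1]
s3 0 139 [65.9 68.  73. ]
s3 20 155 [66.2 67.6 69. ]
s3 40 158 [68.1 70.3 72.3]
```

Run:
```python
from h import *
b=np.load('b.npy')
env.movel(W((88,100,34.3)),v=15); f=fz(3)-b; pr(); print(f.round(2))
env.movel(W((100,100,60)),v=80); print(fz(3)-b)
env.movel(W((135,100,100)),v=120); print(fz(3)-b)
env.wait(.3)
pr(); f=snap('scene','s4');snap('wrist','w4') 
cv2.imwrite('pics/s4c.png',cv2.resize(cv2.imread('pics/s4.png')[100:230,190:380],None,fx=4,fy=4))
```

```text
t 15.6 pos [657.7 -28.4  34.6] rot [ 0.438 -0.555  0.556 -0.438] F [ 1.06 -0.89  5.49] open 0.9
[0.84 0.13 5.55]
[-0.02195357 -0.38505969 -1.1691603 ]
[-0.01318596  0.42614029 -0.96827175]
t 17.1 pos [702.4 -39.3  99.5] rot [-0.438  0.555 -0.555  0.438] F [-0.68 -0.97 -0.12] open 0.6
```

View pics/s4c.png

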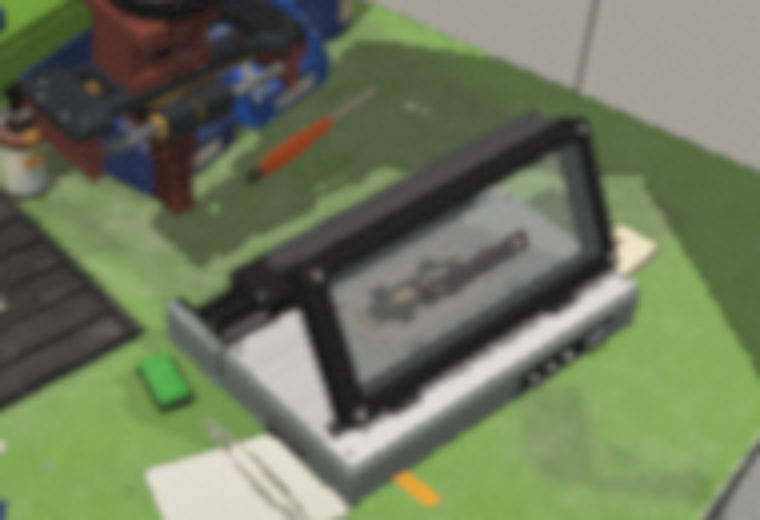

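View pics/w4.png

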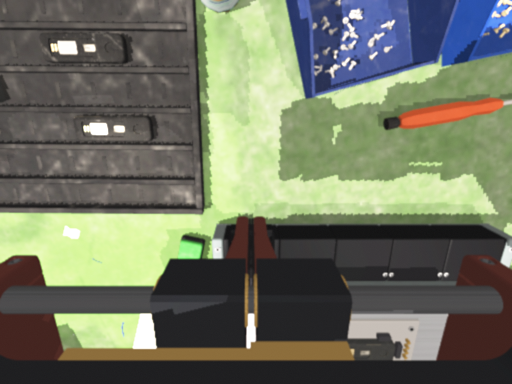

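Run:
```python
from h import *
env.movel(W((135,0,134)),rot=Q,v=150); env.wait(.3)
b=fz(8); np.save('b2.npy',b); pr()
f=snap('scene','s5'); p=L(pts(f))
cv2.imwrite('pics/s5c.png',cv2.resize(cv2.imread('pics/s5.png')[100:230,190:380],None,fx=4,fy=4))
m=(abs(p[...,1])<115)&(p[...,2]>60)&(p[...,2]<175)&(p[...,0]<60)&(p[...,0]>-75)
q=p[m]; print(m.sum(),q[np.argsort(q[:,2])[-300::40]].round(0).tolist())
```

```text
t 18.48 pos [ 679.6 -136.2  133.9] rot [-0.438  0.555 -0.555  0.438] F [ 0.45  0.4  -0.84] open 0.7
3329 [[-29.0, -63.0, 149.0], [-16.0, -99.0, 150.0], [-28.0, 10.0, 151.0], [-19.0, -114.0, 151.0], [-27.0, 56.0, 152.0], [-26.0, 93.0, 152.0], [-22.0, 22.0, 153.0], [-24.0, 3.0, 154.0]]
```

View pics/s5c.png

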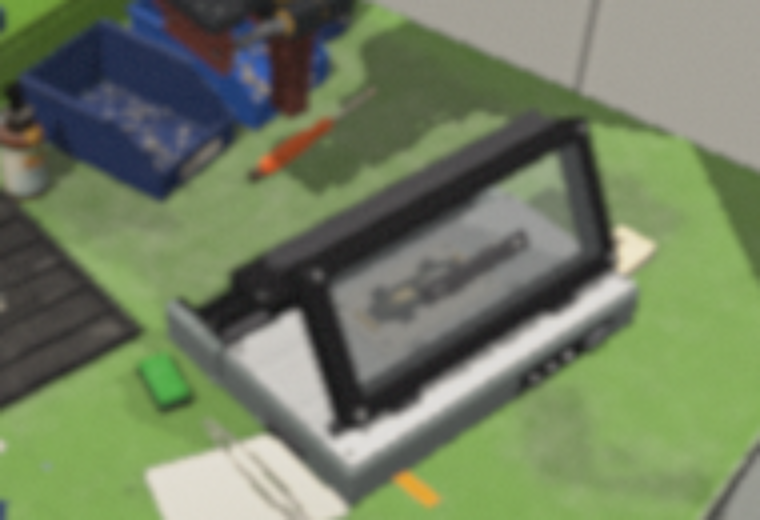

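Run:
```python
from h import *
b=np.load('b2.npy')
env.movel(W((60,0,134)),v=120)
for x in (45,35,30,25,20,15,10,5,0,-5,-10,-15,-20,-25,-30,-35):
    env.movel(W((x,0,134)),v=40); f=fz(3)-b
    o=env.get_obs(); print(round(o['time'],2),x,L(o['tool_pos']).round(1),'Fx',round(f@X,2),'Fz',round(f[2],2))
    if np.linalg.norm(f)>15: print('stop'); break
f=snap('scene','s6')
cv2.imwrite('pics/s6c.png',cv2.resize(cv2.imread('pics/s6.png')[80:230,190:380],None,fx=4,fy=4))
```

```text
19.88 45 [ 45.1   0.  134.1] Fx -0.26 Fz 0.3
20.33 35 [ 35.    0.  134.1] Fx 0.06 Fz 0.49
20.66 30 [ 29.9   0.  134. ] Fx -0.6 Fz -0.18
20.98 25 [ 24.9  -0.  134. ] Fx 0.35 Fz 0.38
21.31 20 [ 19.6   0.  133.9] Fx -0.28 Fz 0.24
21.63 15 [ 14.6  -0.  133.9] Fx 0.17 Fz -0.07
21.96 10 [  9.7  -0.  133.9] Fx 0.32 Fz -0.25
22.28 5 [  4.8  -0.  134. ] Fx -0.34 Fz -0.14
22.61 0 [ -0.2   0.  134. ] Fx -0.24 Fz -0.35
22.93 -5 [ -5.2   0.  134. ] Fx -0.15 Fz 0.3
23.26 -10 [-10.1  -0.  134. ] Fx -0.65 Fz -0.06
23.58 -15 [-15.1  -0.  134. ] Fx -0.17 Fz 0.13
23.91 -20 [-20.1  -0.  134. ] Fx -0.16 Fz -0.35
24.23 -25 [-25.1  -0.  134. ] Fx -0.12 Fz 0.41
24.56 -30 [-30.1   0.  134.1] Fx -0.51 Fz 0.16
24.88 -35 [-35.1   0.  134. ] Fx 0.04 Fz -0.05
```

View pics/s6c.png

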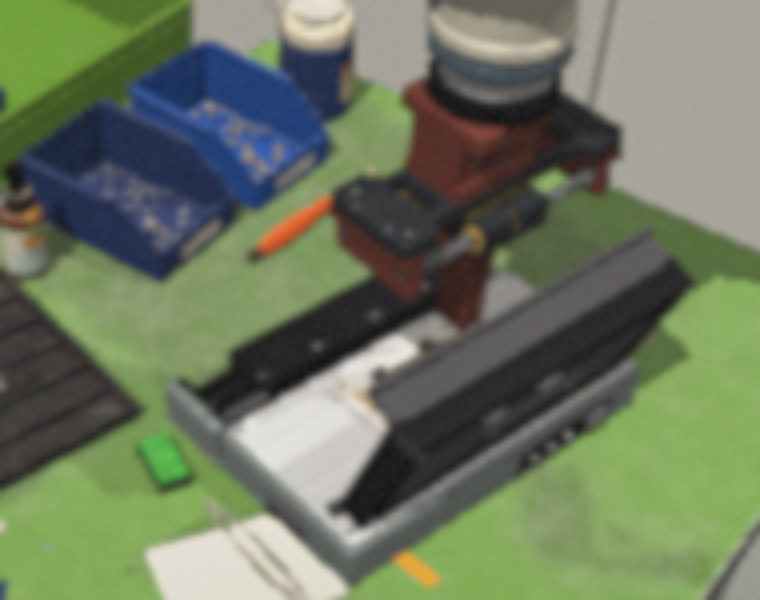

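Run:
```python
from h import *
env.movel(W((60,0,150)),v=120); env.movel(W((110,0,260)),v=200); env.wait(.5); pr()
f=snap('scene','s7'); snap('top','t7'); snap('wrist','w7')
cv2.imwrite('pics/s7c.png',cv2.resize(cv2.imread('pics/s7.png')[80:230,190:380],None,fx=4,fy=4))
cv2.imwrite('pics/t7c.png',cv2.resize(cv2.imread('pics/t7.png')[100:270,120:385],None,fx=3,fy=3))
p=L(pts(f)); m=(abs(p[...,1])<110)&(p[...,2]>110)&(p[...,2]<200)&(p[...,0]<0)&(p[...,0]>-160)
q=p[m]; print(m.sum(),q[np.argsort(q[:,2])[::80]].round(0).tolist())
```

```text
t 27.13 pos [ 655.1 -130.7  259.7] rot [-0.438  0.555 -0.555  0.438] F [0.47 0.84 0.42] open 0.5
1633 [[-106.0, -84.0, 110.0], [-113.0, -109.0, 126.0], [-119.0, 34.0, 143.0], [-115.0, 10.0, 145.0], [-119.0, 101.0, 146.0], [-113.0, 39.0, 147.0], [-108.0, 35.0, 148.0], [-108.0, -59.0, 149.0], [-100.0, -14.0, 149.0], [-105.0, -30.0, 150.0], [-98.0, -80.0, 151.0], [-107.0, -41.0, 152.0], [-106.0, 23.0, 152.0], [-92.0, -86.0, 153.0], [-93.0, 21.0, 154.0], [-88.0, 89.0, 155.0], [-86.0, -7.0, 156.0], [-80.0, 54.0, 157.0], [-86.0, 97.0, 158.0], [-81.0, -17.0, 163.0], [-81.0, -73.0, 165.0]]
```

View pics/s7c.png

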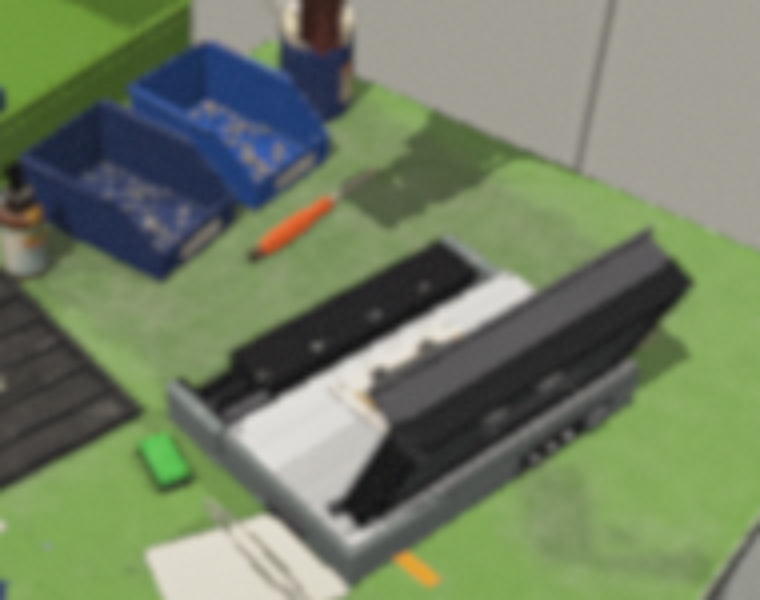

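View pics/t7c.png

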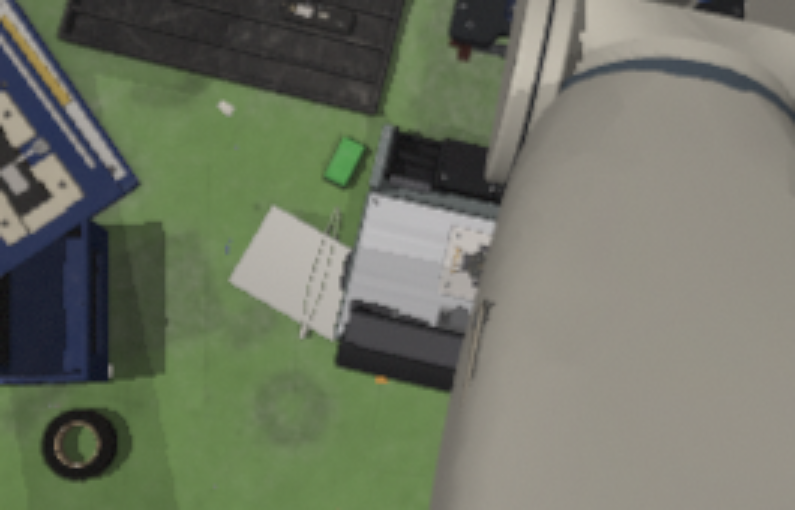

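View pics/w7.png

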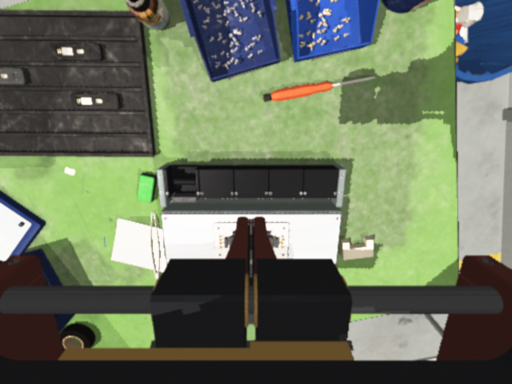

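Run:
```python
from h import *
a=L(pts(dict(np.load('pics/w1.npz')))); c=L(pts(dict(np.load('pics/w7.npz'))))
for p in(a,c):
    print([np.median(p[(abs(p[...,0]-x)<2.5)&(abs(p[...,1]-100)<14)][:,2]).round(1) for x in (70,76,82,88,94)])
# bystanders: rough centroid by colour/height from the wrist views
def cen(p,box,lo,hi):
    m=(p[...,0]>box[0])&(p[...,0]<box[1])&(p[...,1]>box[2])&(p[...,1]<box[3])&(p[...,2]>lo)&(p[...,2]<hi); return m.sum(),p[m].mean(0).round(1)
for n,box,lo,hi in(('pad',(50,120,140,200),6,20),('spare',(-90,0,-200,-140),6,20),('driver',(150,260,-150,100),6,20)):
    print(n,cen(a,box,lo,hi),cen(c,box,lo,hi))
cv2.imwrite('pics/w7c.png',cv2.resize(cv2.imread('pics/w7.png')[150:270,140:390],None,fx=3.2,fy=3.2))
env.reach(W((160,0,330)),Q); pr(); f=snap('wrist','w8')
cv2.imwrite('pics/w8c.png',cv2.resize(cv2.imread('pics/w8.png')[130:290,120:400],None,fx=2.8,fy=2.8))
```

```text
[np.float64(13.5), np.float64(14.1), np.float64(25.1), np.float64(7.0), np.float64(6.0)]
[np.float64(13.3), np.float64(23.1), np.float64(25.3), np.float64(7.0), np.float64(5.7)]
pad (np.int64(582), array([ 79.2, 163. ,  12. ])) (np.int64(464), array([ 77.6, 163. ,  12. ]))
spare (np.int64(544), array([ -39.8, -177.7,   12. ])) (np.int64(464), array([ -39.8, -175.6,   11.9]))
driver (np.int64(1630), array([222.4, -53.5,  11.6])) (np.int64(1142), array([221. , -52.8,  11.4]))
t 27.72 pos [ 704.4 -142.6  330.8] rot [ 0.437 -0.555  0.556 -0.438] F [-0.25 -0.43 -0.57] open 0.7
```

View pics/w8c.png

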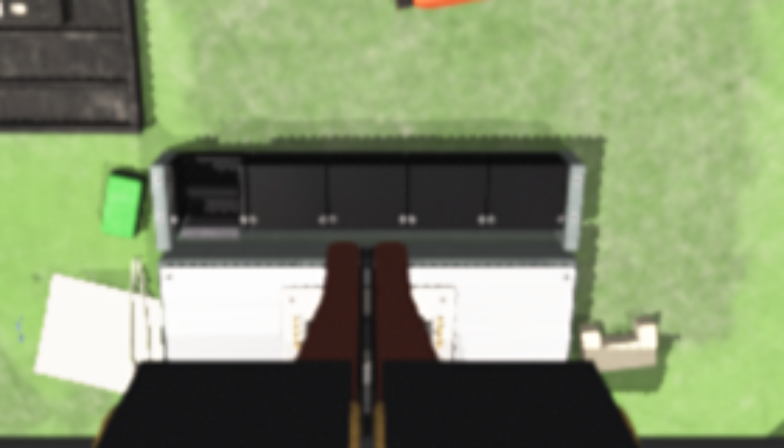

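The bar is back at its resting height (25.3 mm against 25.1 before), the cover is at its stop, and the pad, spare nest and driver have not moved. The arm is clear, so I'm handing in.

Run:
```python
from h import *
env.finish_job(); pr()
```

```text
the job is handed in; nothing more can be done
the job is handed in; nothing more can be done
```

The tester is open and the job was handed in at about 28 s of the 64 s allowed; no verdict was reported.

**What I did**
- **Finding the notch:** The camera depth put it in the leftmost block, around y = 100. I confirmed it by sliding a closed fingertip along part of the ledge at about 5 N, from y = 50. Contact was lost from about y = 86.
- **Pressing the bar:** I pressed to about 6.5 N, and the cover let go. I then pulled away and it sprang up to about 1.05 rad.
- **Opening the cover:** I pushed it towards the robot until it fell over, then moved the arm clear.

**Last checks**
- **Cover:** its rim measured about (-80, 165) in tester x and z. At the 1.92 rad stop it should be at about (-78, 166).
- **Release bar:** its top is back at 25.3 mm, against 25.1 mm before.
- **Bystanders:** the pad, spare nest and driver are within about 2 mm of where they were. The tweezers and tape roll look unmoved in the pictures, but I didn't measure them.

**Less certain**
- **Off-centre press:** I pressed about 4 mm off the bar's centre line, and the finger was pushed about 2 mm sideways (3.5 N) while pressing. The cover rose only a few millimetres until I moved away, so the gripper was probably holding it back.
- **Push force:** none of my force readings rose above the noise during the push, and I didn't see the moment the cover tipped over. I saw it fully open only afterwards.
- **Module:** the fingers hid most of it in the final pictures, so I didn't measure its position. Nothing of the robot went near it: the fingertip stayed about 120 mm above the bench.

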